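Let down the spring drum of a tool balancer

TASK

The tool balancer on the service board is wound up and hangs on its pawl. Let it down: flick the pawl's yellow lever over to the release side (clockwise seen from above), take hold of the crank and wind it forward a little (anticlockwise seen from above) until the pawl springs out of the ratchet wheel, then ease the drum back to its stop with the crank in hand, never letting it run back faster than half a turn a second. Last, throw the lever fully back so that the pawl drops into the ratchet wheel again, and leave the other things on the bench and board where they are.

Things in the scene. Friction and masses are not known exactly. Their poses are not given: they have to be found in the camera images.
- drum_axis (a point): Point on the vertical axis of the spring drum, 84 mm above the bench, in the plane of the steel ratchet wheel (12 saw teeth, 110 mm across the tips). The drum lies in a blue round casing (184 mm across) on a plywood board (290 x 350 x 18 mm). Its frame is that of the board: x along the board's 290 mm side and, at yaw 0, away from the robot; y along its 350 mm side, towards the pawl; z up. The board is fixed to the bench.
- spring_drum (a joint): Turn of the drum with its ratchet wheel and red crank, rad. 0 = on its stop, let down; grows as it is wound, anticlockwise seen from above (limit 3.2); starts near 1.8. The crank is clamped on the arbor at a different angle each time. A mainspring turns it back (clockwise) at all times: 0.35 N m at 0, 0.22 N m more per rad, with slight drag: 4 to 10 N at the crank grip. Let go without the pawl it runs back to the stop.
- grip_center (a point): Centre of the upright dark wooden grip on the red crank, 28 mm across and 70 mm tall (from 114 to 184 mm above the bench; centre at 149 mm). It circles the drum axis at 85 mm radius with the drum and spins freely on its own pin, so a hand holding it need not turn. The red crank arm below it ends 111 mm above the bench.
- lever_pin (a point): Pawl pin: the upright pivot, 94 mm from the drum axis, on which the brass pawl and its yellow throw lever turn. 92 mm above the bench.
- throw_lever (a joint): Angle of the yellow throw lever, rad. 0 = hold (its spring presses the pawl into the wheel), 0.8 = release (its spring pulls the pawl out); it grows as the lever turns clockwise seen from above, has end stops at both values and stays where it is left (about 3 N at the post moves it). While the wheel bears on the pawl the pawl stays trapped even with the lever on release; it springs clear when the drum is wound forward about 0.2 rad (0.3 is safe).
- lever_post (a point): Middle of the upright yellow thumb post at the lever's end, 16 mm across, from 96 to 136 mm above the bench (this point at 116 mm). It is 65 mm from the pin; towards 130 deg in the board's frame (anticlockwise from its x) on hold, 84 deg on release. The flat lever bar under it is 11 mm wide, its top at 96 mm.
- pawl_nose (a point): Nose of the brass pawl, 84 mm above the bench: about 44 to 47 mm from the drum axis when it sits in a tooth gap, over 60 mm when it is sprung clear.
- cover_center (a point): Bystander: the balancer's blue round cover lying on the bench, 206 mm across, 22 mm high; 10 mm above its underside.
- tape_center (a point): Bystander: cream roll of masking tape lying flat, 104 mm across, 38 mm high; its centre.
- cup_center (a point): Bystander: black cup of pencils and markers, 76 mm across, 85 mm high (pencils up to 155 mm); half-way up the cup.
- hook_center (a point): Bystander: steel snap hook, 90 mm long, lying on the far left part of the board; its centre.
- tin_center (a point): Bystander: green round grease tin with a steel lid, 62 mm across, 34 mm high, on the near right corner of the board; its centre.
- hammer_grip (a point): Bystander: hammer on the bench; its handle.

How it is judged:
On the way, in this order (a step that is already met when the one before it is completed fails the run):
1. the lever is thrown to release while the drum is still wound up on the pawl (value of joint throw_lever above 0.6 rad and value of joint spring_drum above 0.7 rad), for 0.1 s.
2. the load is taken and the pawl springs clear while the drum is still wound up (horizontal distance between pawl_nose and drum_axis above 0.057 m and value of joint spring_drum above 0.7 rad), for 0.1 s.
3. the drum is back on its stop (value of joint spring_drum below 0.06 rad), for 0.2 s.
At the end, for the whole second after the job is handed in: The drum rests on its stop (within 0.06 rad), the throw lever is back on hold (within 0.15 rad) and the pawl's nose sits in a tooth gap (within 51 mm of the drum axis) (value of joint spring_drum below 0.06 rad and value of joint throw_lever below 0.15 rad and horizontal distance between pawl_nose and drum_axis below 0.051 m); the robot touches nothing.
It fails at once if the drum runs back faster than half a turn a second (3.2 rad/s) (velocity of joint spring_drum below -3.2 rad/s).
It fails at once if a bystander is pushed more than 30 mm from its place (distance of any of cover_center, tape_center, cup_center, hook_center, tin_center, hammer_grip from where it was at the start of the episode above 0.03 m).
It also fails if it takes over 70 s, if anything falls off the work surface, if the arm or the gripper's body presses on something with over 40 N, if the wrist force passes 120 N, or if a joint passes its speed limit or range.

ROBOT

A 7-joint arm with a two-finger parallel gripper is mounted at the origin on the work surface. World frame = base frame: x ahead of the robot, y to its left, z up, the work surface at z = 0. Lengths are in m, angles in rad, forces in N, time in s.
With the tool pointing down it reaches from about 0.425 to 0.825 m from the base axis. Payload 3.6 kg.
Tool frame: the origin (TCP) lies where the fingers leave the gripper's body, on its centre line; the fingertips stand 73 mm ahead of it and the grasp point (between the pads) lies 54 mm ahead of it; z points along the fingers, y is the line along which they close (so a half turn about z gives the same grasp; the last joint's range is limited). The gripper opens to 85 mm and grips with 20 to 120 N. Pads are 22 mm wide; open, the fingers measure 114 mm over their backs; the gripper's body (76 mm by 85 mm) begins 54 mm behind the grasp point. The pads swing forward as they close: fully open they stand 13 mm farther back than shut.
Start: joints at [1.139, 0.615, -0.013, 1.423, 0.008, 1.103, -0.04], TCP at [0.257, -0.597, 0.304] pointing down, gripper open.
Joint ranges: [-3.12, 3.12], [-0.3, 2.06], [-1.34, 1.32], [0.26, 2.42], [-1.36, 4.5], [0.01, 1.98], [-2.84, 2.84]. Speed limits (rad/s): [2.79, 2.79, 3.14, 3.14, 3.14, 3.14, 3.14].

INTERFACE

Orientations are given as a unit quaternion [x, y, z, w].
In Python, from station import arm, snapshot, camera_info, ticket gives the robot as it stands. Calls block until the motion is done:
- arm.movep(position, orientation): joint-space move of the TCP to a pose.
- arm.line_to(position, velocity=0.15, ori=None): straight line of the TCP; ori=None keeps the orientation; velocity is the mean speed in m/s.
- arm.move_j(angles): joint-space move.
- arm.move_gripper(opening, effort=None): opening from 0.0 (shut) to 1.0 (fully open); effort is the grip in N (None keeps the last); returns when the fingers have stopped.
- arm.pause(seconds).
- arm.ik(position, orientation): joint angles nearest the present ones, or None.
- snapshot(name): name is "scene" or "top" or "wrist"; returns the picture (384x512x3 uint8, blue, green, red); there is no depth.
- camera_info(name): a dict with "fx", "fy", "cx", "cy" (pixels), "R" (3x3) and "t" (3): a world point X has camera coordinates R X + t; the wrist camera has in their place "T_tool_cam" (4x4, takes a point from camera to tool coordinates, whose origin is the TCP and whose axes are the flange's). Camera axes: x right, y down, z forward; pixel columns grow to the right and rows downward; lengths in m; the calibration is good to about 2 mm. A picture is of the moment at which its call begins: read the wrist's pose just before it. camera_info takes no time and is no camera call.
A pose or a line that the arm cannot do raises arm.MotionError and nothing moves.
- ticket.finish_job(): hands the job in; it is judged then, once.
Readings, each from a call of its own:
- arm.read_time(): time.
- arm.read_joint_positions(): joint angles.
- arm.read_dq(): joint speeds.
- arm.read_effort(): joint torques, N m.
- arm.read_tool_pos(): TCP position.
- arm.read_eef_rot(): TCP orientation.
- arm.read_ft_force(): force on the tool from outside, world axes, zero at the start.
- arm.read_wrist_torque(): the same for the moment, N m.
- arm.read_opening(): opening from 0.0 (shut) to 1.0 (fully open).
- arm.read_finger_force(): force on a finger pad.
Only numpy, scipy, OpenCV 4.12 (cv2) and the standard library are available. Lean on these libraries where they do the work, as an engineer would, in place of code of your own. Each camera call takes 0.05 s, during which the arm holds its last target. There are 200 camera calls.

## Working session

There is one attempt and no reset: what is moved stays moved. The work goes in short steps, each a Python script; the robot and the scene stay as the last script left them, time stands still between calls to the robot, and variables do not carry over. Pictures are saved under pics/ and viewed, at most 10 in all, crops included, and the job is handed in when it is done.

```bash
mkdir -p pics; python3 - <<'E'
from station import arm,snapshot,camera_info
import cv2
for n in("top","scene"):
    cv2.imwrite(f"pics/{n}0.png",snapshot(n)); print(n,camera_info(n))
print(arm.read_time(),arm.read_tool_pos(),arm.read_eef_rot(),camera_info("wrist"))
E
```

```text
top {'fx': 362.5281930648332, 'fy': 362.5281930648332, 'cx': 256.6952634705214, 'cy': 186.6838413896131, 'R': array([[ 1.87082382e-02, -9.99824491e-01,  9.94209817e-04],
       [-9.93427919e-01, -1.87008359e-02, -1.12921424e-01],
       [ 1.12920198e-01,  1.12488510e-03, -9.93603424e-01]]), 't': array([-0.07966331,  0.49697355,  1.33564217])}
scene {'fx': 440.38817509971824, 'fy': 440.38817509971824, 'cx': 260.3875183915496, 'cy': 194.63683600155449, 'R': array([[ 0.17682979,  0.98420733, -0.00819425],
       [ 0.50248877, -0.0974332 , -0.85907613],
       [-0.84630742,  0.14779274, -0.51178223]]), 't': array([-0.03914308, -0.15859266,  1.75874767])}
0.1 [ 0.2563872  -0.59672625  0.30282732] [ 9.79481385e-01  2.01531128e-01 -2.55602506e-04 -1.16398517e-03] {'fx': 300.2954261802426, 'fy': 300.2954261802426, 'cx': 261.5498978565217, 'cy': 193.43942591898642, 'T_tool_cam': array([[ 6.53229122e-04, -9.64265993e-01, -2.64935216e-01,
         6.77558810e-02],
       [ 9.99999740e-01,  7.10814375e-04, -1.21483194e-04,
        -1.98113636e-04],
       [ 3.05461873e-04, -2.64935068e-01,  9.64266206e-01,
        -6.99237307e-02],
       [ 0.00000000e+00,  0.00000000e+00,  0.00000000e+00,
         1.00000000e+00]])}
```

View pics/top0.png

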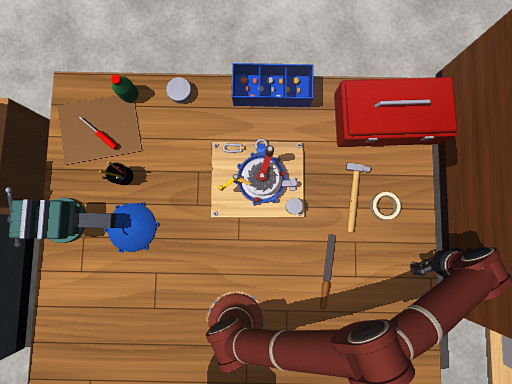

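View pics/scene0.png

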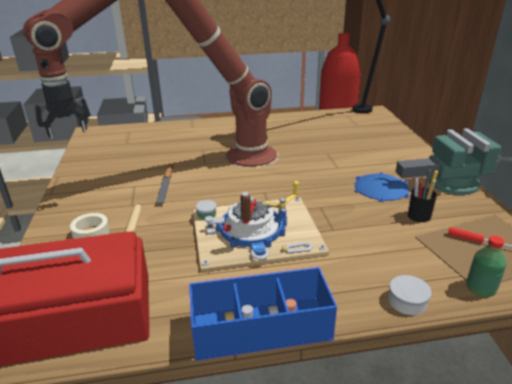

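The top view shows the board at about (258,179), with the red crank, the yellow post near (222,187) and the tin at (294,205). I'll enlarge both views to get exact pixels.

```bash
python3 - <<'E'
import cv2,numpy as np
a=cv2.imread("pics/top0.png")[135:225,205:310]; b=cv2.imread("pics/scene0.png")[170:275,185:335]
a=cv2.resize(a,None,fx=7,fy=7,interpolation=cv2.INTER_CUBIC); b=cv2.resize(b,None,fx=5,fy=5,interpolation=cv2.INTER_CUBIC)
def grid(i,x0,y0,s):
    for k in range(0,i.shape[1],10*s):cv2.putText(i,str(x0+k//s),(k,8),0,.35,(0,0,255));cv2.line(i,(k,0),(k,i.shape[0]),(0,0,0),1) if 0 else None;cv2.line(i,(k,10),(k,16),(0,0,255),1)
    for k in range(0,i.shape[0],10*s):cv2.putText(i,str(y0+k//s),(0,k+4),0,.35,(0,0,255))
grid(a,205,135,7);grid(b,185,170,5)
cv2.imwrite("pics/a.png",a[:600]);cv2.imwrite("pics/b.png",b)
E
```

```text
(no output)
```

View pics/a.png

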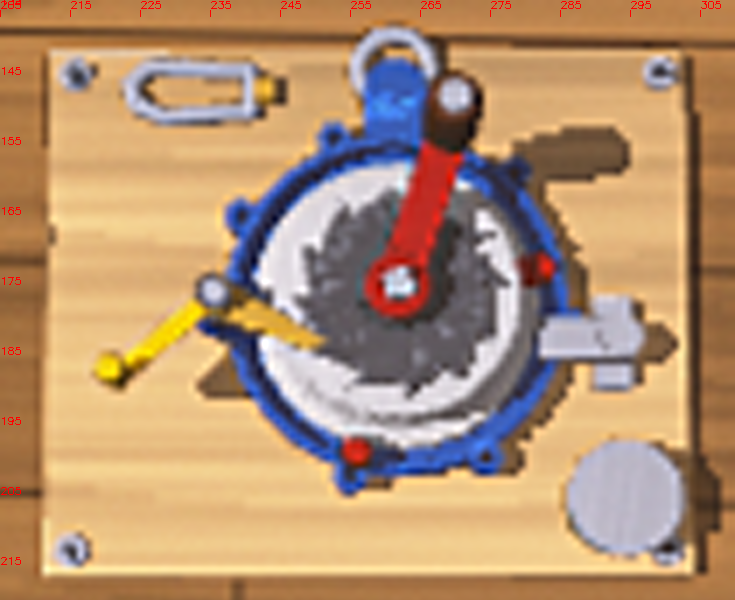

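View pics/b.png

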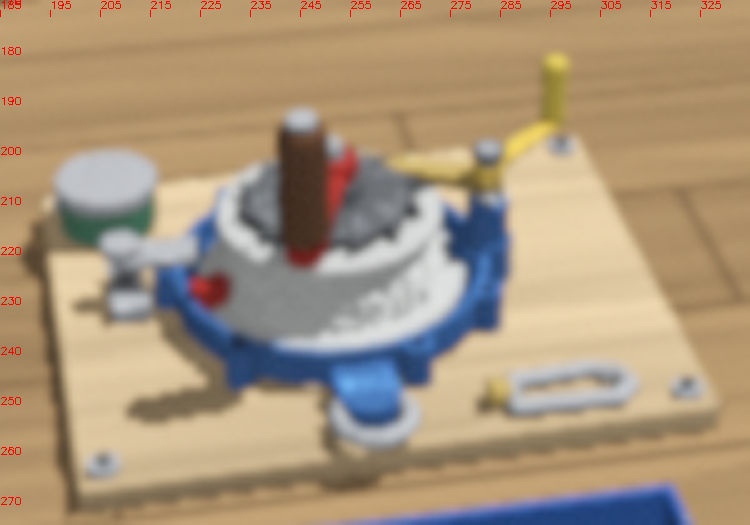

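```bash
cat > h.py <<'E'
import numpy as np
from station import arm,snapshot,camera_info
def back(n,uv,z):
    c=camera_info(n);R=np.array(c["R"]);t=np.array(c["t"])
    d=R.T@[(uv[0]-c["cx"])/c["fx"],(uv[1]-c["cy"])/c["fy"],1];o=-R.T@t
    return o+d*(z-o[2])/d[2]
def ca(u,v): return (205+(u+.5)/7-.5,135+(v+.5)/7-.5)
def cb(u,v): return (185+(u+.5)/5-.5,170+(v+.5)/5-.5)
def quat(yaw): # tool down, tool y axis at horizontal angle: x=(cos,sin), y=(sin,-cos)
    return [np.cos(yaw/2),np.sin(yaw/2),0,0]
E
python3 - <<'E'
from h import *
s=[back("top",ca(*p),.02) for p in((78,73),(660,71),(667,549),(73,549))]
print("screws",np.round(s,4)); c=np.mean(s,0)
e=s[0]-s[1]+s[3]-s[2]; yaw=np.arctan2(-e[0],e[1]); f=s[0]-s[3]+s[1]-s[2]
print("c",c,"yaw",yaw,np.arctan2(f[1],f[0]))
P={}
for n,uv,z in(("hub",(399,284),.118),("grip",(456,95),.185),("pin",(212,290),.11),("post",(110,370),.136)):
    P[n]=back("top",ca(*uv),z);print("top",n,P[n])
for n,uv,z in(("grip",(302,119),.185),("pin",(488,149),.11),("post",(556,61),.136)):
    print("scene",n,back("scene",cb(*uv),z))
d=lambda a,b:(np.linalg.norm((P[a]-P[b])[:2]),np.degrees(np.arctan2(*(P[a]-P[b])[1::-1])))
print(d("pin","hub"),d("post","pin"),d("grip","hub"))
E
```

```text
screws [[ 0.6572  0.0898  0.02  ]
 [ 0.6643 -0.229   0.02  ]
 [ 0.4029 -0.2342  0.02  ]
 [ 0.397   0.0843  0.02  ]]
c [ 0.53036296 -0.07226462  0.02      ] yaw 0.02059811473699537 0.02055326259821515
top hub [ 0.5294399  -0.08684714  0.118     ]
top grip [ 0.61198338 -0.11189113  0.185     ]
top pin [0.5257536  0.00773322 0.11      ]
top post [0.48116235 0.05551662 0.136     ]
scene grip [ 0.60466872 -0.10767226  0.185     ]
scene pin [0.53222685 0.00813175 0.11      ]
scene post [0.48487475 0.05897978 0.136     ]
(np.float64(0.09465217118400056), np.float64(92.23199103926133)) (np.float64(0.06535773181341606), np.float64(133.02083943584987)) (np.float64(0.08625907812077885), np.float64(-16.87798597281763))
```

```bash
cat >> h.py <<'E'
PIN=np.array([.527,.008]);HUB=np.array([.5294,-.0868])
def lever(a,z,r=.066): 
    a=np.radians(a);return [PIN[0]+r*np.cos(a),PIN[1]+r*np.sin(a),z]
def push(a0,a1,fmax=9,step=2):
    a=a0;sg=np.sign(a1-a0)
    while (a1-a)*sg>0:
        a+=sg*step;arm.line_to(lever(a,.182),.05)
        t=np.radians(a);f=np.dot(np.array(arm.read_ft_force())[:2],[-np.sin(t),np.cos(t)])
        print(a,round(f,1),end="; ")
        if -f*sg>fmax:break
    print();return a
E
python3 - <<'E'
from h import *
import cv2
arm.move_gripper(0.0)
c=[(abs(q[6]),y) for y in(np.radians(108),np.radians(-72)) if (q:=arm.ik(lever(164,.27),quat(y))) is not None]
y=min(c)[1];print(c)
arm.movep(lever(164,.27),quat(y));print(arm.read_ft_force())
arm.line_to(lever(164,.182),.12)
a=push(164,96)
cv2.imwrite("pics/t1.png",cv2.resize(snapshot("top")[135:225,205:310],None,fx=7,fy=7,interpolation=2)[:600])
print(arm.read_time())
E
```

```text
[(np.float64(0.09659913631628832), np.float64(1.8849555921538759)), (np.float64(2.8132388400931525), np.float64(-1.2566370614359172))]
[-0.22211516 -0.35008744  1.05418228]
162 0.8; 160 -0.2; 158 0.1; 156 -0.3; 154 0.5; 152 0.6; 150 2.0; 148 2.1; 146 2.5; 144 2.2; 142 1.6; 140 2.7; 138 2.2; 136 1.2; 134 0.9; 132 1.9; 130 2.0; 128 2.9; 126 1.5; 124 2.5; 122 2.0; 120 2.3; 118 2.4; 116 3.7; 114 2.5; 112 3.0; 110 2.9; 108 3.2; 106 6.1; 104 8.4; 102 11.8; 
11.8917
```

View pics/t1.png

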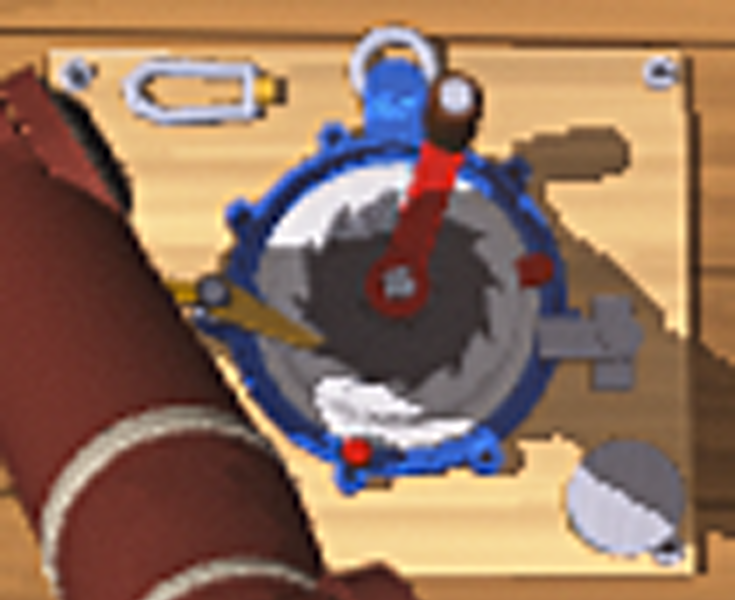

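The lever now points straight left, with its bar at (185,292), and the pawl nose is still trapped at (320,343). Next I grasp the crank and wind it forward.

```bash
cat >> h.py <<'E'
def crank(a,z=.204,r=.085): return [HUB[0]+r*np.cos(a),HUB[1]+r*np.sin(a),z]
def state():
    p=np.array(arm.read_tool_pos())[:2]-HUB;a=np.arctan2(p[1],p[0]);f=np.array(arm.read_ft_force())[:2]
    return a,np.hypot(*p),f@[-np.sin(a),np.cos(a)],f@[np.cos(a),np.sin(a)]
E
python3 - <<'E'
from h import *
import cv2
arm.line_to(lever(112,.182),.1);arm.line_to(lever(112,.27),.15)
arm.move_gripper(1.0)
best=None
for y in np.radians([73,-107,20,-20,45,-45]):
    qs=[arm.ik(crank(np.radians(-16)+d,.204),quat(y)) for d in(.5,0,-.6,-1.2,-1.8,-2.2)]
    ok=all(q is not None for q in qs)
    print(round(np.degrees(y)),ok,[round(q[6],1) for q in qs] if ok else "")
    if ok and best is None:best=y
G=[.610,-.110]
arm.movep(G+[.285],quat(best));arm.line_to(G+[.204],.12)
arm.move_gripper(0.0,80);print(arm.read_opening(),arm.read_finger_force(),arm.read_time())
a0,*s=state();print(a0,s);np.save("a0.npy",[a0,s[0]])
r=s[0];a=a0
while a<a0+.55:
    a+=.08;arm.line_to(crank(a,r=r),.06);S=state();print(np.round([a-a0,S[0]-a0,*S[1:]],3))
    if S[0]-a0>.34:break
cv2.imwrite("pics/t2.png",cv2.resize(snapshot("top")[135:225,205:310],None,fx=7,fy=7,interpolation=2)[:600])
print(arm.read_time(),arm.read_finger_force())
E
```

```text
73 True [np.float64(-0.4), np.float64(-0.4), np.float64(-0.3), np.float64(-0.3), np.float64(-0.3), np.float64(-0.3)]
-107 True [np.float64(2.2), np.float64(2.2), np.float64(2.3), np.float64(2.3), np.float64(2.3), np.float64(2.2)]
20 True [np.float64(-1.2), np.float64(-1.1), np.float64(-1.1), np.float64(-1.0), np.float64(-1.0), np.float64(-1.0)]
-20 True [np.float64(-1.8), np.float64(-1.7), np.float64(-1.6), np.float64(-1.6), np.float64(-1.6), np.float64(-1.6)]
45 True [np.float64(-0.8), np.float64(-0.8), np.float64(-0.7), np.float64(-0.7), np.float64(-0.7), np.float64(-0.7)]
-45 True [np.float64(-2.1), np.float64(-2.0), np.float64(-2.0), np.float64(-1.9), np.float64(-1.9), np.float64(-1.9)]
0.31536518844310796 78.41734170913696 15.925
-0.28046157817894213 [np.float64(0.08367675125647489), np.float64(0.11976334222417787), np.float64(-2.6791947609572277)]
[ 0.08   0.031  0.084 -7.618 -1.858]
[ 0.16   0.096  0.084 -7.934 -1.49 ]
[ 0.24   0.171  0.084 -7.044 -0.737]
[ 0.32   0.245  0.084 -8.99  -0.379]
[ 0.4    0.323  0.084 -9.661 -0.327]
[ 0.48   0.401  0.084 -8.704  1.337]
17.525 78.57107877731323
```

View pics/t2.png

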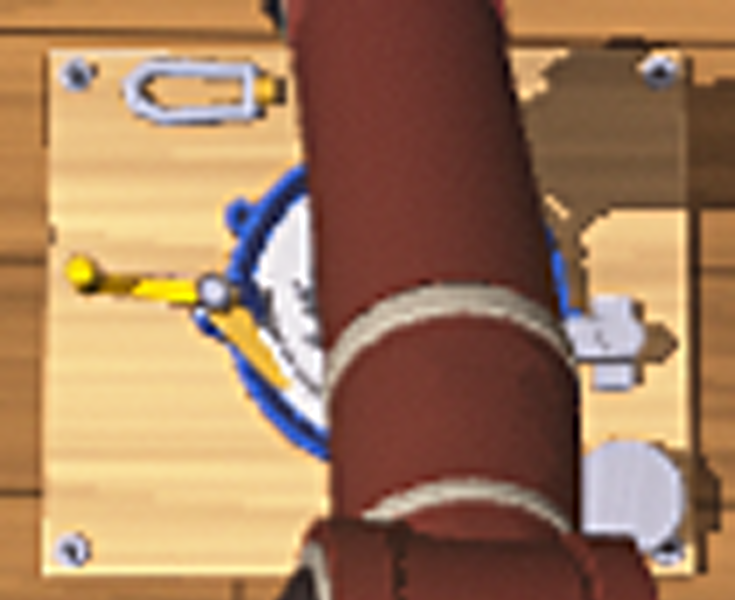

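The pawl has sprung clear, with its nose now out at (285,385) and the post at (82,272) on the release side. Next I ease the drum back to its stop.

```bash
python3 - <<'E'
from h import *
import cv2
a0,r=np.load("a0.npy");a=a0+.48
while a>a0-2.6:
    a-=.08;arm.line_to(crank(a,r=r),.06);S=state()
    print(np.round([a-a0,S[0]-a0,*S[1:]],2),end="")
    if S[2]>4 and a<a0-1.2:break
print();arm.pause(.3);print(state(),arm.read_time())
arm.move_gripper(1.0);arm.line_to(list(arm.read_tool_pos()[:2])+[.29],.15)
y=np.radians(108)
arm.move_gripper(0.0)
arm.movep(lever(50,.27),quat(y))
cv2.imwrite("pics/t3.png",cv2.resize(snapshot("scene")[160:275,185:335],None,fx=5,fy=5,interpolation=2))
print(arm.read_time())
E
```

```text
[  0.4    0.31   0.08 -11.16   0.04][  0.32   0.23   0.08 -10.62  -0.9 ][ 0.24  0.15  0.08 -9.71 -0.13][ 0.16  0.07  0.08 -9.64 -1.81][ 0.08 -0.    0.08 -9.89 -2.17][-0.   -0.08  0.08 -8.96 -2.63][-0.08 -0.15  0.08 -8.84 -3.52][-0.16 -0.23  0.08 -8.65 -3.73][-0.24 -0.3   0.08 -7.71 -4.41][-0.32 -0.38  0.08 -8.13 -4.24][-0.4  -0.45  0.08 -8.16 -5.65][-0.48 -0.53  0.08 -8.45 -3.81][-0.56 -0.6   0.08 -7.15 -4.16][-0.64 -0.68  0.08 -7.21 -3.12][-0.72 -0.76  0.08 -8.14 -4.14][-0.8  -0.83  0.08 -7.47 -4.11][-0.88 -0.91  0.08 -7.73 -3.97][-0.96 -0.99  0.08 -6.86 -2.52][-1.04 -1.07  0.08 -6.35 -2.76][-1.12 -1.15  0.08 -6.01 -1.74][-1.2  -1.22  0.08 -6.4  -3.39][-1.28 -1.3   0.08 -6.57 -2.41][-1.36 -1.38  0.08 -6.33 -1.41][-1.44 -1.46  0.08 -5.94 -0.9 ][-1.52 -1.54  0.08 -4.76 -1.47][-1.6  -1.62  0.08 -4.93  0.35][-1.68 -1.7   0.08 -5.24 -0.13][-1.76 -1.78  0.08 -4.63  0.05][-1.84 -1.85  0.08 -4.    0.66][-1.92 -1.87  0.08  7.98 -0.84]
(np.float64(-2.1476163967310122), np.float64(0.08377599175686104), np.float64(8.43272744860019), np.float64(-0.20941860826525563)) 25.575
28.65
```

View pics/t3.png

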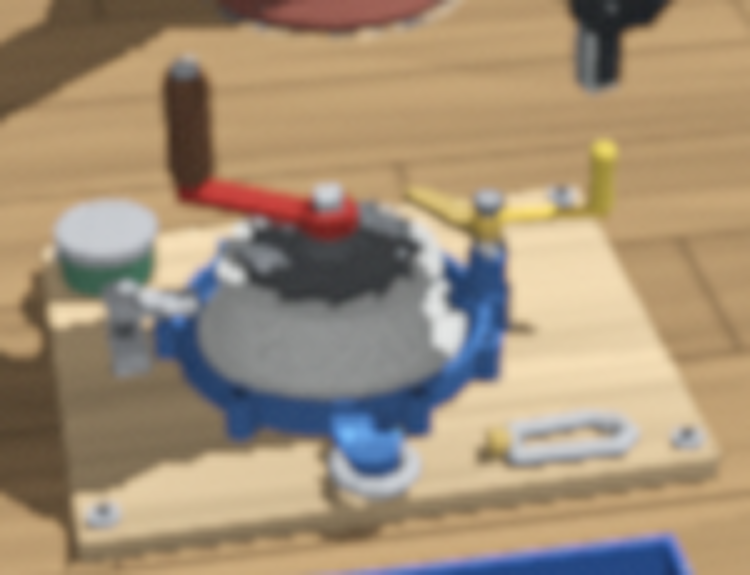

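The drum is on its stop: the crank points to the near right and the force reversed when it arrived. The lever is still on release, with its post at (603,150). Next I throw it back.

```bash
python3 - <<'E'
from h import *
import cv2
arm.line_to(lever(50,.182),.12)
a=push(50,125)
arm.line_to(lever(a-8,.182),.1);arm.line_to(lever(a-8,.28),.15)
arm.movep([.42,-.35,.35],quat(np.radians(60)))
im=cv2.resize(snapshot("top")[135:225,205:310],None,fx=7,fy=7,interpolation=2)[:600]
cv2.imwrite("pics/t4.png",im);print(arm.read_time(),arm.read_ft_force())
E
```

```text
52 0.0; 54 0.5; 56 0.6; 58 -0.5; 60 -0.7; 62 -0.1; 64 1.1; 66 0.2; 68 -1.5; 70 -2.4; 72 -2.1; 74 -1.9; 76 -2.5; 78 -1.8; 80 -2.1; 82 -1.1; 84 -1.8; 86 -2.3; 88 -0.6; 90 -1.9; 92 -0.3; 94 -0.5; 96 -1.1; 98 -1.2; 100 -1.6; 102 -2.3; 104 -1.9; 106 -1.7; 108 -2.0; 110 -3.1; 112 -2.8; 114 -3.2; 116 -6.9; 118 -9.8; 
40.7333 [ 0.36665594 -0.95019906 -0.03636252]
```

View pics/t4.png

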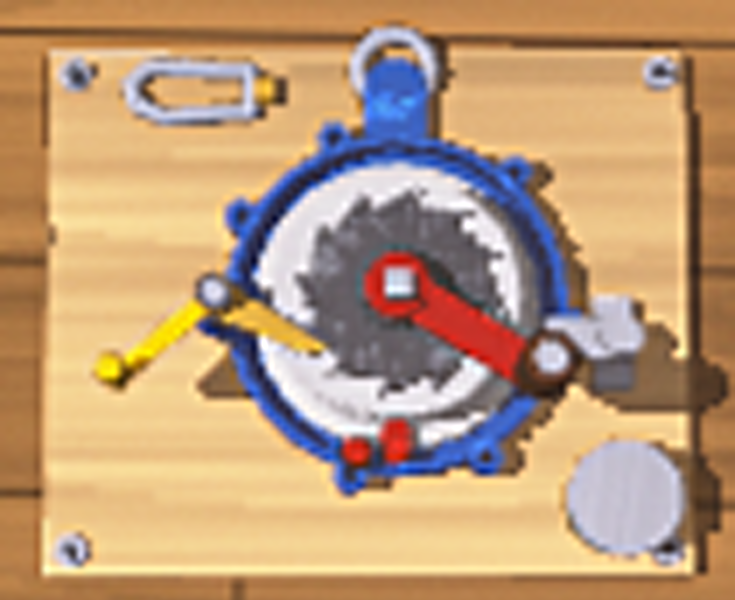

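```bash
python3 - <<'E'
from h import *
g=back("top",ca(550,355),.185)[:2]-HUB;print("grip ang",np.arctan2(g[1],g[0]),np.hypot(*g))
for n in((322,347),(322,342),(326,347)):print("nose r",np.linalg.norm(back("top",ca(*n),.088)[:2]-HUB))
p=back("top",ca(110,370),.136)[:2]-PIN;print(np.degrees(np.arctan2(p[1],p[0])))
E
```

```text
grip ang -2.1063301934879504 0.08328587301738864
nose r 0.048309770520595006
nose r 0.04684375977911607
nose r 0.046658619232629726
133.96964895315458
```

```bash
python3 - <<'E'
from h import *
import cv2
a=cv2.imread("pics/t3.png");b=cv2.resize(snapshot("scene")[160:275,185:335],None,fx=5,fy=5,interpolation=2)
for n,(x0,y0,x1,y1) in dict(grip=(155,55,225,200),arm=(200,175,360,240),hook=(490,410,640,470)).items():
    t=a[y0:y1,x0:x1];w=b[y0-25:y1+25,x0-25:x1+25]
    m=cv2.matchTemplate(w,t,cv2.TM_CCOEFF_NORMED);_,v,_,l=cv2.minMaxLoc(m);print(n,v,l[0]-25,l[1]-25,"(1/5 px)")
E
```

```text
grip 0.9700462222099304 0 3 (1/5 px)
arm 0.9935166835784912 0 0 (1/5 px)
hook 0.9996172189712524 0 0 (1/5 px)
```

```bash
python3 -c "
from station import ticket
print(ticket.finish_job())"
```

```text
the job is handed in; nothing more can be done
None
```

I let the balancer down to its stop with the crank in hand, threw the lever back so the pawl sits in the ratchet wheel again, and handed the job in at about 41 s; the hand-in returned no verdict.

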